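Step the tube carousel back to its flagged sample

ROBOT

A 6-joint arm with a two-finger parallel gripper is mounted at the origin on the work surface. World frame = base frame: x ahead of the robot, y to its left, z up, the work surface at z = 0. Lengths are in m, angles in rad, forces in N, time in s.
With the tool pointing down it reaches from about 0.325 to 0.85 m from the base axis. Payload 15.5 kg.
Tool frame: the origin (TCP) lies midway between the tips of the shut fingers; the grasp point (between the pads) lies 19 mm behind it; z points along the fingers, y is the direction in which the jaws open and shut (so a half turn about z gives the same grasp; the last joint's range is limited). The gripper opens to 91 mm and grips with 3 to 60 N. Pads are 32 mm wide; open, the fingers measure 118 mm over their backs; the gripper's body (76 mm by 178 mm) begins 60 mm behind the grasp point.
Start: joints at [-1.196, 0.494, 1.345, -0, 1.302, -0.096], TCP at [0.284, -0.557, 0.214] pointing down, gripper open.
Joint ranges: [-2.91, 2.91], [-0.82, 2.16], [0.22, 2.67], [-1.22, 4.37], [0.12, 2.79], [-3.08, 3.08]. Speed limits (rad/s): [1.89, 1.89, 2.57, 3.01, 3.01, 3.01].

INTERFACE

Orientations are given as a rotation vector (axis times angle).
In Python, from rig import manip, eyes gives the robot as it stands.
- The arm moves only by the tool arm_command, never from a script. Its argument "moves" is one flat list of numbers, 7 for each row, row after row: the finger opening in m, from 0 to 0.0912, then the shift along the tool's x, y, z in m, then the turn, a rotation vector about the tool's x, y, z in degrees. In form: [claw, x, y, z, rx, ry, rz, claw, x, y, z, rx, ry, rz, ...]. A call has 1 to 20 rows; each row is the pose to reach, as a shift and turn from the pose commanded when the call began, along the tool's axes at that moment; what a row does not reach only later rows make up. A row lasts 1/8 s, in which the tool goes at most 62.5 mm and 10.7 degrees, less where a joint would pass 70% of its speed; a pose out of reach is approached as far as the arm can. A call with a gripper value outside its range is refused whole. The fingers move at their own pace and stop on an object; "squeeze" is the grip in N (left out, the last holds). Time passes only in rows, so rows that repeat a pose let the fingers close. It gives the time, the measured TCP pose, the force and the opening at its end, in the units of the state.
- manip.sense(): the state, without advancing time (a new reading comes with each control period).
- eyes.capture(name): name is "scene" or "side" or "wrist"; returns (picture, depth): 384x512x3 uint8, red, green, blue; 384x512 float32, m along the optical axis (not along the pixel's ray), 0 where there is no reading.
- eyes.camera_params(name): a dict with "fovy" (degrees; the focal length in pixels is half the picture's height over the tangent of half this angle, whatever the lens; pixels are square), "cx", "cy" (the principal point, pixels), "view" (4x4, takes a point from world to camera coordinates); the wrist camera has in their place "mount" (4x4, takes a point from camera to tool coordinates, whose origin is the TCP and whose axes are the flange's). Camera axes: x right, y down, z forward; pixel columns grow to the right and rows downward; lengths in m; the calibration is good to about 2 mm. A picture is of the moment at which its call begins: read the wrist's pose just before it. camera_params takes no time and is no camera call.
- manip.finish_job(): hands the job in, once; it reports no verdict.
Trained networks look in the newest picture that a camera, given by its name, has taken for a name from the list of things; names that differ only in an ending like _2 or _b are one class to them, and where a whole thing is asked for, a point or a joint stands for the part that bears it (a point fixed in the world has none). Each returns a list of dicts, best first, with "conf" (0 to 1); they miss things now and then, are a little off and sometimes report something else, mostly with a low value. They report only what shows in the picture. A call takes as long as a camera call.
- eyes.search_frame(camera, thing): "bbox" ([left, top, right, bottom] in pixels, round what is visible of it).
The state is a dict: "time_s": time; "joint_positions": joint angles; "dq": joint speeds; "joint_torque": joint torques, N m; "position": TCP position; "ee_rot": TCP orientation; "force": force on the tool from outside, world axes, zero at the start; "ft_torque": the same for the moment, N m; "gripper_width": opening from 0.0 (shut) to 1.0 (fully open).
Only numpy, scipy, OpenCV 4.12 (cv2) and the standard library are available. Lean on these libraries where they do the work, as an engineer would, in place of code of your own. Each camera call takes 0.05 s, during which the arm holds its last target.

TASK

The sample carousel has run on too far. Flip the red pawl lever over towards the robot's side to free the ratchet, turn the carousel back (clockwise) by its black grip to the home stop and, with it there, flip the lever back so the pawl drops in. Then advance the carousel two clicks counter-clockwise, one at a time: after each click ease it back until it seats against the pawl and pause there about a second; leave it seated at the second click, orange cap at the reader, pawl engaged, and do not disturb anything else on the table.

Things in the scene. Friction and masses are not known exactly. Their poses are not given: they have to be found in the camera images.
- machine: The carousel's fixed base, a white plate 250 (x) by 340 (y) by 20 mm, bolted down. Origin on the table on the carousel's vertical turning axis; x points away from the robot, y to the left, z up, yawed up to 0.3 rad. At its y end, from 130 to 180 mm off the axis, stands a grey reader 105 mm high with a red line on top; at its -y end the pawl lever.
- knob_grip (a point): Centre of the black bar grip on the turning axis, 112 mm above the table. The bar is 74 mm long (its own x), 18 mm thick (its own y), 32 mm high, and turns with the carousel; its x lies along the base's x when carousel is 0. Below it the white disc, 224 mm across, top at 50 mm; twelve capped tubes 70 mm from the axis, tops at 83 mm; dark rim teeth up to 60 mm.
- carousel (a joint): Angle of the carousel, rad, growing counter-clockwise from above (advance). 0 = home stop, green cap at the reader. A click is every 0.524 rad: 1st 0.524, 2nd 1.047 (orange cap at reader). The pawl drops in just past each click angle and, engaged, bars turning back below it. Turning takes about 0.1 N m; it stays where left, so after overrunning it must be turned back to seat. Starts at 1.6 to 2.4.
- pawl_pivot (a point): Hinge of the pawl lever, at x -45, y -133, z 70 mm in the base's frame, with the base's axes. The lever swings about y, in the base's upright x-z plane through this point. The pawl's nose reaches from here to the rim's teeth.
- lever_ball (a point): Centre of the red ball, 28 mm across, on the end of a 10 mm rod 90 mm long from the hinge. Engaged, the rod leans 30 degrees from upright to the base's x; freed, 27 degrees to -x (robot's side). Its weight (lever 120 g) keeps it on either side; it falls over once past upright. The shut fingertips can push it over.
- pawl (a joint): Angle of the pawl lever, rad: 0 engaged, nose fully down between two teeth; up to about 0.2 while it rides up a tooth; 0.52 lever upright; 1.0 fully freed, on its stop, leaning to the robot's side.
- sanitiser: Bystander: clear bottle, 56 mm across, 150 mm high, to the right of the base. Origin: centre of its underside.
- swab_box: Bystander: cardboard box 60 x 130 x 50 mm beyond the base. Origin: centre of its underside.
- timer: Bystander: white timer 75 x 75 x 24 mm on the robot's side of the base. Origin: centre of its underside.
- bin_a: Bystander: blue bin 160 x 130 x 80 mm with a tube block (tube top at 115 mm), on the left. Origin: centre of its underside.
- bin_b: Bystander: a second such blue bin, on the left, farther off. Origin: centre of its underside.
- cup: Bystander: white cup 76 mm across, 90 mm high, on the left near the robot. Origin: centre of its underside.
- notepad: Bystander: pad 150 x 100 x 12 mm on the right near the robot. Origin: centre of its underside.

How it is judged:
By the outcome, as a careful person would: the job done as asked, in the order asked, and still so for the second after the job is handed in, with the robot touching nothing.
It also fails if it takes over 72 s, if anything falls off the work surface, if the arm or the gripper's body presses on something with over 40 N, if the wrist force passes 120 N, or if a joint passes its speed limit or range.

## Working session

There is one attempt and no reset: what is moved stays moved. The work goes in short steps, Python scripts to look and compute and a tool call to move; the robot and the scene stay as the last step left them, time stands still between calls to the robot, and variables do not carry over. Pictures are saved under pics/ and viewed, and the job is handed in when it is done.

Besides the shell and the picture viewer there is one more tool, called after "Call:" in YAML: its name, and indented under it one key for each argument. arm_command: Moves the arm, as the interface text tells. Its arguments: {"type":"object","properties":{"moves":{"type":"array"},"squeeze":{"type":"number"}},"required":["moves"]}

```bash
ls; mkdir -p pics; python3 - <<'E'
from rig import manip, eyes
import cv2,numpy as np
print(manip.sense())
for n in("scene","side"):
    p,d=eyes.capture(n); cv2.imwrite(f"pics/{n}0.png",p[:,:,::-1]); np.save(f"pics/{n}0.npy",d)
    print(n,eyes.camera_params(n))
    for t in ("machine","knob_grip","lever_ball","timer","sanitiser"):
        print(t,eyes.search_frame(n,t)[:2])
print(eyes.camera_params("wrist"))
print(manip.sense()["time_s"])
E
```

```text
pics
{'time_s': 0.0, 'joint_positions': array([-1.19550738e+00,  4.94193337e-01,  1.34610764e+00,  2.66817364e-05,
        1.30248048e+00, -9.55143578e-02]), 'dq': array([-4.31972631e-05, -4.60835390e-04, -9.37646990e-04, -1.00366942e-05,
       -6.24262265e-04, -6.29023647e-04]), 'joint_torque': array([ 2.83186615e-03, -8.78819776e+01, -3.81854725e+01,  7.06982380e-02,
        5.32940822e-02, -1.31340507e-04]), 'position': array([ 0.28337173, -0.55666424,  0.2133399 ]), 'ee_rot': array([-3.05380424e+00, -7.32438678e-01,  2.20275021e-04]), 'force': array([-0.4371717 , -1.01949116, -0.24750825]), 'ft_torque': array([0.01860307, 0.04180165, 0.01974042]), 'gripper_width': 1.0004965070286136}
scene {'fovy': 54.61071623235358, 'cx': 252.63118041968949, 'cy': 189.98155710595532, 'view': array([[ 0.51914535,  0.85467602,  0.00412258, -0.37741676],
       [ 0.73355087, -0.443086  , -0.51534252, -0.31215611],
       [-0.43862424,  0.2705618 , -0.85697438,  1.54104268],
       [ 0.        ,  0.        ,  0.        ,  1.        ]])}
machine [{'bbox': [193.7, 157.5, 315.4, 265.0], 'conf': 0.56},
[... 811 characters left out ...]
: 0.81}]
knob_grip [{'bbox': [211.8, 175.2, 283.2, 233.1], 'conf': 0.72}]
lever_ball [{'bbox': [260.2, 151.3, 275.0, 184.5], 'conf': 0.46}]
timer [{'bbox': [285.1, 223.6, 321.3, 251.0], 'conf': 0.67}]
sanitiser [{'bbox': [262.1, 135.6, 279.8, 175.2], 'conf': 0.61}]
{'fovy': 63.60484322563532, 'cx': 250.26407111013015, 'cy': 186.16418752017947, 'mount': array([[ 1.30515637e-04, -9.71160593e-01, -2.38426269e-01,
         6.74445468e-02],
       [ 9.99998876e-01,  4.82837314e-04, -1.41929446e-03,
        -4.40789312e-04],
       [ 1.49348394e-03, -2.38425816e-01,  9.71159565e-01,
        -1.69729760e-01],
       [ 0.00000000e+00,  0.00000000e+00,  0.00000000e+00,
         1.00000000e+00]])}
0.6
```

```bash
python3 - <<'E'
import cv2
a=cv2.imread("pics/scene0.png");cv2.imwrite("pics/s0z.png",cv2.resize(a[130:290,150:350],None,fx=4,fy=3.75,interpolation=cv2.INTER_CUBIC)[:600,:800])
a=cv2.imread("pics/side0.png");cv2.imwrite("pics/d0z.png",cv2.resize(a[125:285,150:350],None,fx=4,fy=3.75,interpolation=cv2.INTER_CUBIC))
E
```

```text
(no output)
```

View pics/scene0.png

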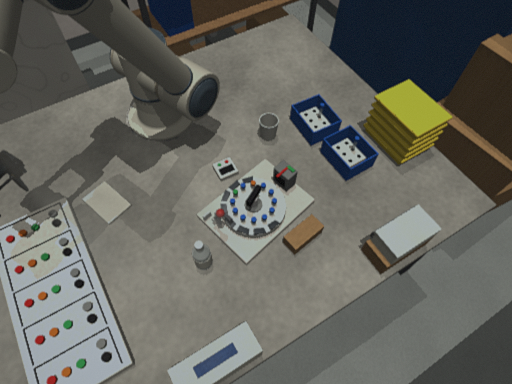

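View pics/s0z.png

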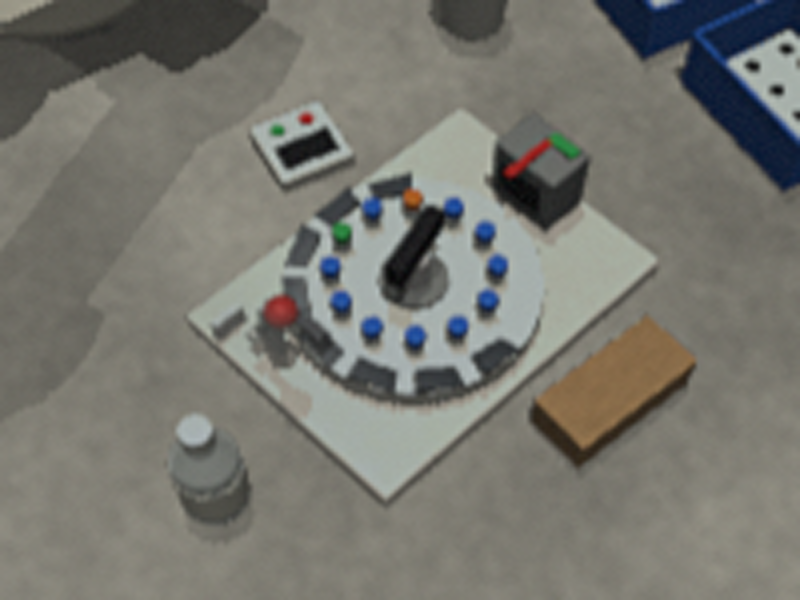

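View pics/d0z.png

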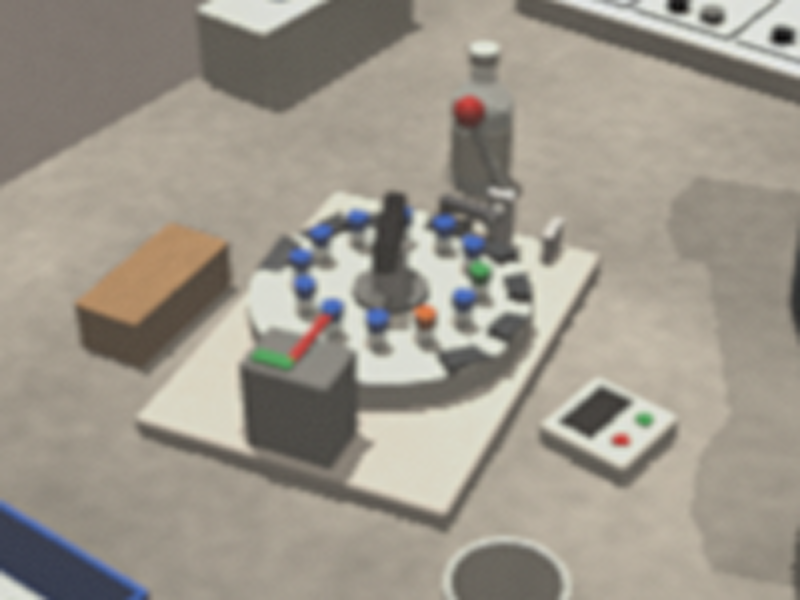

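```bash
cat > h.py <<'E'
import numpy as np, cv2
from rig import manip, eyes
from scipy.optimize import least_squares
from scipy.spatial.transform import Rotation as R
def proj(n,P):
    c=eyes.camera_params(n); f=192/np.tan(np.radians(c["fovy"])/2)
    q=np.atleast_2d(P)@c["view"][:3,:3].T+c["view"][:3,3]
    return np.c_[c["cx"]+f*q[:,0]/q[:,2], c["cy"]+f*q[:,1]/q[:,2]]
def base(p,L):
    c,s=np.cos(p[2]),np.sin(p[2]); L=np.atleast_2d(L)
    return np.c_[p[0]+c*L[:,0]-s*L[:,1],p[1]+s*L[:,0]+c*L[:,1],L[:,2]]
def save(n,name,box=None,fx=1):
    p,d=eyes.capture(n); p=p[:,:,::-1]
    if box: p=p[box[1]:box[3],box[0]:box[2]]
    cv2.imwrite(f"pics/{name}.png",cv2.resize(p,None,fx=fx,fy=fx,interpolation=cv2.INTER_CUBIC)); return d
E
python3 - <<'E'
from h import *
loc=np.array([[-.125,.17,.02],[.125,.17,.02],[.125,-.17,.02],[-.125,-.17,.02]])
# reader spans to .18? plate 340 -> .17 half, try also .18
sc=np.array([[462,108],[658,262],[388,500],[188,318]])*[.25,1/3.75]+[150,130]
sd=np.array([[445,522],[138,422],[340,195],[600,258]])*[.25,1/3.75]+[150,125]
S=dict(scene=sc,side=sd)
caps={'scene':{'g':(342,231),'o':(413,197)},'side':{'g':(480,269),'o':(427,315)}}
off={'scene':130,'side':125}
def res(p,ns=("scene","side")):
    r=[]
    for n in ns:
        l=loc
        r.append((proj(n,base(p,l))-S[n]).ravel())
    return np.concatenate(r)
for ns in (("scene","side"),("scene",),("side",)):
    s=least_squares(res,[.55,0,0],args=(ns,)); print(ns,s.x,np.round(s.fun,1))
s=least_squares(res,[.55,0,0]); 
p=s.x
# add caps
def r2(q):
    p=q[:3]; r=[res(p)]
    for n in caps:
        for k,o in (('g',0),('o',-np.pi/3)):
            a=np.pi/2+q[3]+o
            P=base(p,[.07*np.cos(a),.07*np.sin(a),.081])
            r.append((proj(n,P)-(np.array(caps[n][k])*[.25,1/3.75]+[150,off[n]])).ravel())
    return np.concatenate(r)
t=least_squares(r2,list(p)+[2]); print(t.x,np.round(t.fun,1))
p=t.x[:3]
np.save("p.npy",t.x)
piv=base(p,[-.045,-.133,.07]);
for nm,a in(("eng",np.radians(30)),("free",-np.radians(27))):
    b=base(p,[-.045+.09*np.sin(a),-.133,.07+.09*np.cos(a)]); print(nm,b,proj("scene",b),proj("side",b))
print("axis",base(p,[0,0,.112]), "grip px",proj("scene",base(p,[0,0,.128])))
E
```

```text
('scene', 'side') [0.57760218 0.10669043 0.22982007] [-0.3 -1.7  1.1 -1.7 -0.7 -0.8 -0.9 -1.9  0.2 -2.  -1.6 -1.2 -1.6 -1.9
  0.5 -1.5]
('scene',) [0.58277514 0.10438899 0.2330298 ] [-0.3 -0.5  1.4 -0.5 -0.2  0.9 -0.8 -0.3]
('side',) [0.57190238 0.11072352 0.22418664] [ 0.6 -0.1 -1.4  0.2 -0.7 -0.8  1.5 -0. ]
[0.57876632 0.10486912 0.22980279 2.02255331] [-0.5 -1.3  0.8 -1.2 -1.  -0.3 -1.3 -1.4  0.2 -2.6 -1.5 -1.7 -1.5 -2.2
  0.4 -1.8  1.5 -0.5 -0.5 -2.7 -1.7 -0.   1.1  0.8]
eng [[ 0.60906179 -0.02463448  0.14794229]] [[225.99805794 212.57948473]] [[262.40303842 157.20178216]]
free [[ 0.52545977 -0.04419195  0.15019059]] [[207.56044462 194.90153666]] [[287.8155006  162.53102005]]
axis [[0.57876632 0.10486912 0.112     ]] grip px [[256.70348022 189.97185609]]
```

```bash
python3 - <<'E'
from h import *
def ray(n,px):
    c=eyes.camera_params(n); f=192/np.tan(np.radians(c["fovy"])/2)
    V=c["view"];Rm=V[:3,:3];d=Rm.T@np.array([(px[0]-c["cx"])/f,(px[1]-c["cy"])/f,1]); return -Rm.T@V[:3,3],d
def dd(n,px,z): o,d=ray(n,px); return o+d*z
for n in("scene","side"):
    im=cv2.imread(f"pics/{n}0.png"); D=np.load(f"pics/{n}0.npy"); hsv=cv2.cvtColor(im,cv2.COLOR_BGR2HSV)
    for nm,lo,hi in(("red",0,4),("red2",174,180),("orange",7,17),("green",45,75)):
        m=cv2.inRange(hsv,(lo,130,60),(hi,255,255)); m[:125]=0;m[290:]=0;m[:,:185]=0;m[:,330:]=0
        k,l,st,ce=cv2.connectedComponentsWithStats(m)
        for i in range(1,k):
            if st[i,4]>4:
                z=np.median(D[l==i]); print(n,nm,st[i],ce[i].round(1),z.round(4),dd(n,ce[i],z).round(4))
    # plate/table depth check
    c=eyes.camera_params(n); f=192/np.tan(np.radians(c["fovy"])/2)
    vv,uu=np.mgrid[0:384,0:512]; 
    Q=np.stack([(uu-c["cx"])/f*D,(vv-c["cy"])/f*D,D],-1)-c["view"][:3,3]; W=Q@c["view"][:3,:3]
    W[D==0]=np.nan
    a=(W[...,0]>.35)&(W[...,0]<.8)&(W[...,1]>-.15)&(W[...,1]<.35)
    hs,e=np.histogram(W[a][:,2],bins=np.arange(-.01,.16,.005)); print(n,dict(zip(e.round(3),hs)))
    m=a&(W[...,2]>.112)&(W[...,2]<.135); P=W[m]; print("top>",len(P),np.median(P,0)); 
    np.save(f"pics/W_{n}.npy",W)
E
```

```text
scene red [225 161   3   2   5] [226.2 161.4] 1.3893 [0.3619 0.1061 0.0253]
scene red [276 167  11  10  35] [281.1 172.2] 1.2661 [0.5513 0.2194 0.1079]
scene red [217 209   7   7  41] [220.  212.2] 1.1222 [ 0.6068 -0.043   0.1646]
scene orange [251 180   4   6  19] [252.5 182.6] 1.2737 [0.5234 0.1226 0.0828]
scene green [288 166   7   6  18] [290.8 168.6] 1.2689 [0.5585 0.2543 0.112 ]
scene green [234 190   3   4  12] [235.  191.5] 1.2556 [0.523  0.0539 0.0824]
scene {np.float64(-0.01): np.int64(22), np.float64(-0.005): np.int64(1987), np.float64(0.0): np.int64(5495), np.float64(0.005): np.int64(714), np.float64(0.01): np.int64(114), np.float64(0.015): np.int64(775), np.float64(0.02): np.int64(1896), np.float64(0.025): np.int64(353), np.float64(0.03): np.int64(96), np.float64(0.035): np.int64(87), np.float64(0.04): np.int64(98), np.float64(0.045): np.int64(652), np.float64(0.05): np.int64(1893), np.float64(0.055): np.int64(478), np.float64(0.06): np.int64(159), np.float64(0.065): np.int64(69), np.float64(0.07): np.int64(90), np.float64(0.075): np.int64(98), np.float64(0.08): np.int64
[... 1182 characters left out ...]
np.float64(0.055): np.int64(357), np.float64(0.06): np.int64(145), np.float64(0.065): np.int64(149), np.float64(0.07): np.int64(166), np.float64(0.075): np.int64(185), np.float64(0.08): np.int64(284), np.float64(0.085): np.int64(92), np.float64(0.09): np.int64(64), np.float64(0.095): np.int64(80), np.float64(0.1): np.int64(175), np.float64(0.105): np.int64(206), np.float64(0.11): np.int64(46), np.float64(0.115): np.int64(24), np.float64(0.12): np.int64(31), np.float64(0.125): np.int64(91), np.float64(0.13): np.int64(14), np.float64(0.135): np.int64(10), np.float64(0.14): np.int64(13), np.float64(0.145): np.int64(24), np.float64(0.15): np.int64(19)}
top> 180 [0.58448178 0.07807886 0.12619204]
```

```bash
python3 - <<'E'
from h import *
blobs={}
for n in("scene","side"):
    im=cv2.imread(f"pics/{n}0.png"); hsv=cv2.cvtColor(im,cv2.COLOR_BGR2HSV)
    B=[]
    for nm,lo,hi in(("orange",7,17),("green",45,80),("blue",105,130)):
        m=cv2.inRange(hsv,(lo,120,60),(hi,255,255)); m[:175 if n=="scene" else 170]=0;m[235:]=0;m[:,:222]=0;m[:,282:]=0
        k,l,st,ce=cv2.connectedComponentsWithStats(m)
        for i in range(1,k):
            if st[i,4]>5: B.append((nm,*ce[i].round(1),st[i,4]))
    blobs[n]=B; print(n,B)
loc=np.array([[-.125,.17,.02],[.125,.17,.02],[.125,-.17,.02],[-.125,-.17,.02]])
sc=(np.array([[462,108],[658,262],[388,500],[188,318]])+.5)*[.25,1/3.75]+[149.5,129.5]
sd=(np.array([[445,522],[138,422],[340,195],[600,258]])+.5)*[.25,1/3.75]+[149.5,124.5]
S=dict(scene=sc,side=sd)
def f(q,detail=False):
    # q: x,y,yaw,theta,plateoffx,plateoffy, cam px offsets(4)
    r=[];po={'scene':q[6:8],'side':q[8:10]}
    for n in S:
        r.append((proj(n,base(q,loc+[q[4],q[5],0]))+po[n]-S[n]).ravel())
        a=np.pi/2+q[3]+np.arange(12)*np.pi/6
        C=proj(n,base(q,np.c_[.07*np.cos(a),.07*np.sin(a),np.full(12,.079)]))+po[n]
        for nm,u,v,_ in blobs[n]:
            d=C-[u,v]
            if nm=="green": k=0
            elif nm=="orange": k=10
            else: k=np.argmin((d**2).sum(1))
            if np.hypot(*d[k])<8 : r.append(d[k])
            else: r.append(np.zeros(2))
    r.append(q[6:]*.5)   # prior
    r.append(np.array([q[4]/.001*.3]))
    return np.concatenate(r)
t=least_squares(f,[.58,.1,.23,2.02,0,.01,0,0,0,0],loss='soft_l1'); print(t.x.round(4)); print(t.fun.round(1))
p=t.x
for nm,a in(("eng",30),("ride",19),("free",-27)):
    a=np.radians(a);print(nm,base(p,[-.045+.09*np.sin(a),-.133,.07+.09*np.cos(a)]).round(4))
np.save("p.npy",p)
E
```

```text
scene [('orange', np.float64(252.5), np.float64(182.6), np.int32(19)), ('green', np.float64(235.2), np.float64(191.5), np.int32(13)), ('blue', np.float64(242.7), np.float64(185.0), np.int32(18)), ('blue', np.float64(262.8), np.float64(185.0), np.int32(19)), ('blue', np.float64(270.8), np.float64(191.4), np.int32(18)), ('blue', np.float64(232.2), np.float64(200.7), np.int32(19)), ('blue', np.float64(274.1), np.float64(200.4), np.int32(19)), ('blue', np.float64(234.8), np.float64(210.0), np.int32(19)), ('blue', np.float64(271.5), np.float64(209.8), np.int32(18)), ('blue', np.float64(242.5), np.float64(216.8), np.int32(18)), ('blue', np.float64(264.1), np.float64(216.7), np.int32(19)), ('blue', np.float64(253.4), np.float64(219.4), np.int32(19))]
side [('orange', np.float64(255.7), np.float64(208.2), np.int32(17)), ('blue', np.float64(239.0), np.float64(182.5), np.int32(6)), ('blue', np.float64(260.5), np.float64(183.8), np.int32(13)), ('blue', np.float64(229.8), np.float64(186.5), np.int32(13)), ('blue', np.float64(268.0), np.float64(189.5), np.int32(13)), ('blue', np.float64(224.6), np.float64(192.9), np.int32(11)), ('blue', np.float64(225.7), np.float64(200.1), np.int32(9)), ('blue', np.float64(265.5), np.float64(203.8), np.int32(10)), ('blue', np.float64(232.6), np.float64(206.3), np.int32(9)), ('blue', np.float64(244.1), np.float64(209.1), np.int32(13))]
[ 5.8240e-01  9.0600e-02  2.3020e-01  1.8526e+00 -8.0000e-04  1.8000e-02
 -3.8210e-01  4.9020e-01 -8.0100e-02 -2.4400e-02]
[-0.  -1.   1.3 -1.  -0.3 -0.2 -0.6 -1.2  0.3  0.4 -0.1  0.3 -0.1  0.4
  0.3  0.2  0.   0.2 -0.1  0.2 -0.1  0.2 -0.   0.1  0.1  0.   0.   0.2
 -0.1  0.1 -0.1  0.1  0.2 -1.4 -1.6 -0.6 -1.5 -1.3  0.6 -0.9  0.3  0.3
  0.1  0.1  0.2  0.5  0.1  0.3 -0.1  0.3  0.3  0.3  0.1  0.4  0.1  0.
  0.1  0.3 -0.2  0.5 -0.2  0.2 -0.  -0.  -0.2]
eng [[ 0.6127 -0.0389  0.1479]]
ride [[ 0.5975 -0.0424  0.1551]]
free [[ 0.5291 -0.0584  0.1502]]
```

```bash
cat >> h.py <<'E'
def plan(bx,by,z,psi,absw=False):
    s=manip.sense(); p=np.load("p.npy"); T=R.from_rotvec(s["ee_rot"])
    w=np.array([bx,by,z]) if absw else base(p,[bx,by,z])[0]
    sh=T.inv().apply(w-s["position"]); 
    G=R.from_matrix([[np.cos(psi),np.sin(psi),0],[np.sin(psi),-np.cos(psi),0],[0,0,-1]])
    rv=(T.inv()*G).as_rotvec(degrees=True)
    print("t",s["time_s"],"pos",s["position"].round(4),"target",w.round(4),"shift mm",(sh*1e3).round(1),"rot",rv.round(1),"F",s["force"].round(1),"M",s["ft_torque"].round(2),"w",round(s["gripper_width"],3))
E
python3 - <<'E'
from h import *
plan(.05,-.133,.2,1.80); plan(.05,-.133,.142,1.80)
W=np.load("pics/W_scene.npy"); print(W[255,200:206].round(3),W[243,202].round(3))
E
```

```text
t 0.6 pos [ 0.2835 -0.557   0.2139] target [ 0.6614 -0.0274  0.2   ] shift mm [ 577.  -300.5   13.9] rot [  0.   -0.  -76.2] F [-0.3  0.1 -1.4] M [ 0.02  0.01 -0.04] w 1.0
t 0.6 pos [ 0.2835 -0.557   0.2139] target [ 0.6614 -0.0274  0.142 ] shift mm [ 577.  -300.5   71.9] rot [  0.   -0.  -76.2] F [-0.3  0.1 -1.4] M [ 0.02  0.01 -0.04] w 1.0
[[ 0.675 -0.153  0.109]
 [ 0.677 -0.15   0.111]
 [ 0.677 -0.147  0.106]
 [ 0.678 -0.145  0.106]
 [ 0.679 -0.142  0.105]
 [ 0.68  -0.139  0.103]] [ 0.662 -0.134  0.151]
```

Call:
arm_command:
  moves: [0,0.577,-0.3,0.008,0,0,-76,0,0.577,-0.3,0.008,0,0,-76,0,0.577,-0.3,0.008,0,0,-76,0,0.577,-0.3,0.008,0,0,-76,0,0.577,-0.3,0.008,0,0,-76,0,0.577,-0.3,0.008,0,0,-76,0,0.577,-0.3,0.008,0,0,-76,0,0.577,-0.3,0.008,0,0,-76,0,0.577,-0.3,0.008,0,0,-76,0,0.577,-0.3,0.008,0,0,-76,0,0.577,-0.3,0.008,0,0,-76,0,0.577,-0.3,0.008,0,0,-76,0,0.577,-0.3,0.008,0,0,-76,0,0.577,-0.3,0.008,0,0,-76,0,0.577,-0.3,0.072,0,0,-76,0,0.577,-0.3,0.072,0,0,-76]
  squeeze: 25

```text
time_s: 2.6
position: [0.6586, -0.0285, 0.1386]
ee_rot: [-1.954, -2.452, 0.006]
force: [0.5, -0.6, -0.1]
gripper_width: 0.003
```

```bash
python3 - <<'E'
from h import *
save("side","d1",(150,100,350,290),4); save("scene","s1",(150,120,350,270),4)
plan(.05,-.133,.142,1.80);plan(-.035,-.133,.142,1.80)
E
```

```text
t 2.7 pos [ 0.6616 -0.0285  0.1429] target [ 0.6614 -0.0274  0.142 ] shift mm [1.1 0.1 0.9] rot [-0.  -0.  -0.2] F [1.1 0.5 0.9] M [-0.01 -0.13  0.07] w 0.008
t 2.7 pos [ 0.6616 -0.0285  0.1429] target [ 0.5787 -0.0468  0.142 ] shift mm [  0.7 -84.9   0.9] rot [-0.  -0.  -0.2] F [1.1 0.5 0.9] M [-0.01 -0.13  0.07] w 0.008
```

View pics/s1.png

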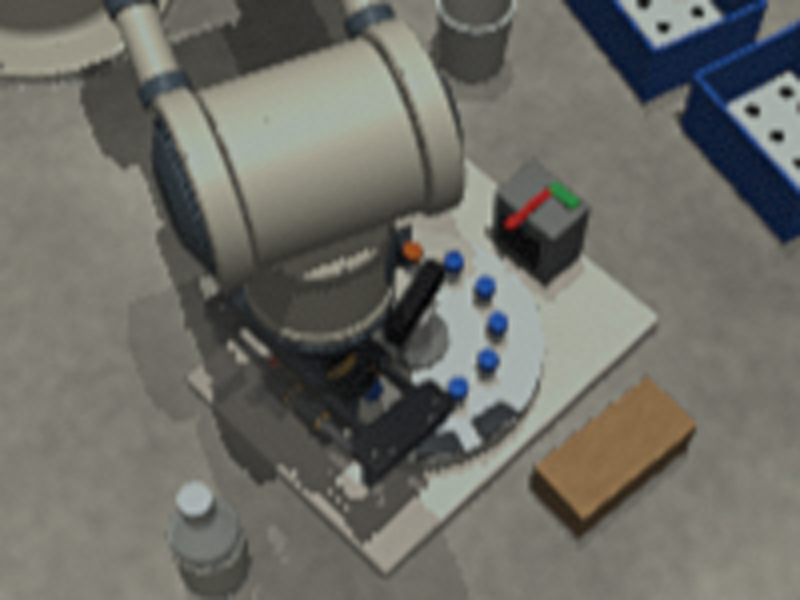

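View pics/d1.png

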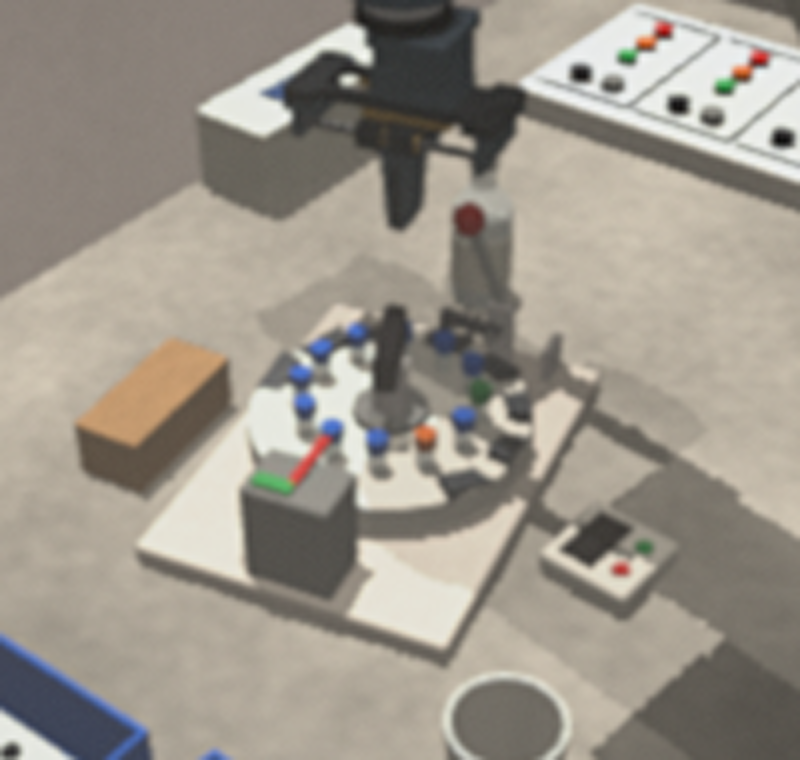

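Call:
arm_command:
  moves: [0,0.001,-0.02,0.001,0,0,0,0,0.001,-0.033,0.001,0,0,0,0,0.001,-0.046,0.001,0,0,0,0,0.001,-0.058,0.001,0,0,0,0,0.001,-0.068,0.001,0,0,0,0,0.001,-0.078,0.001,0,0,0,0,0.001,-0.086,0.001,0,0,0,0,0.001,-0.088,0.001,0,0,0,0,0.001,-0.088,0.001,0,0,0,0,0.001,-0.07,-0.02,0,0,0,0,0.001,-0.06,-0.05,0,0,0]

```text
time_s: 4.08
position: [0.6034, -0.0402, 0.1919]
ee_rot: [-1.955, -2.457, 0.001]
force: [0.1, 0.5, 0.3]
gripper_width: 0.003
```

```bash
python3 - <<'E'
from h import *
save("side","d2",(150,100,350,290),4)
p=np.load("p.npy"); print(p[2]+p[3]); plan(0,0,.16,p[2]+p[3]); plan(0,0,.098,p[2]+p[3])
E
```

```text
2.082794096563965
t 4.125 pos [ 0.6063 -0.0403  0.1964] target [0.5824 0.0906 0.16  ] shift mm [133.    6.   36.1] rot [  0.3   0.1 -16.3] F [ 1.3 -0.5  4.4] M [ 0.02 -0.16  0.01] w 0.005
t 4.125 pos [ 0.6063 -0.0403  0.1964] target [0.5824 0.0906 0.098 ] shift mm [133.1   5.7  98.1] rot [  0.3   0.1 -16.3] F [ 1.3 -0.5  4.4] M [ 0.02 -0.16  0.01] w 0.005
```

View pics/d2.png

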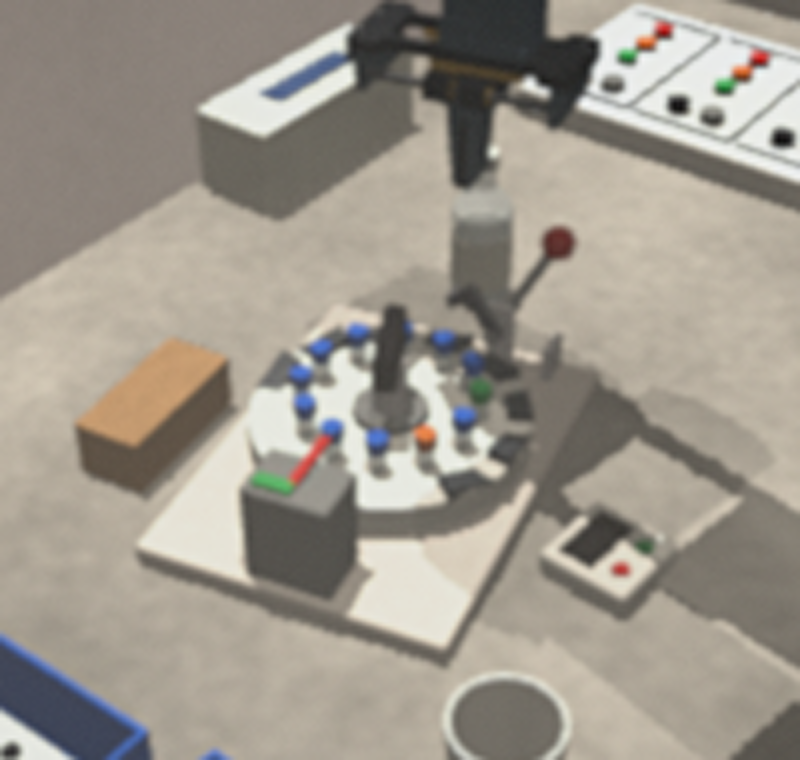

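Call:
arm_command:
  moves: [0.055,0.05,0.002,0,0,0,-8,0.055,0.1,0.004,0.02,0,0,-16.3,0.055,0.133,0.006,0.035,0,0,-16.3,0.055,0.133,0.006,0.045,0,0,-16.3,0.055,0.133,0.006,0.045,0,0,-16.3]

```text
time_s: 4.75
position: [0.5789, 0.0902, 0.1463]
ee_rot: [-1.587, -2.71, 0.001]
force: [-0.5, -0.2, -0.8]
gripper_width: 0.523
```

```bash
python3 - <<'E'
from h import *
p=np.load("p.npy"); plan(0,0,.098,p[2]+p[3])
save("wrist","w3"); 
save("side","d3",(150,100,350,290),4); plan(0,0,.098,p[2]+p[3])
E
```

```text
t 4.75 pos [0.5789 0.0902 0.1463] target [0.5824 0.0906 0.098 ] shift mm [-1.4  3.3 48.3] rot [-0.1 -0.  -0. ] F [-0.5 -0.2 -0.8] M [-0.01 -0.07  0.02] w 0.523
t 4.85 pos [0.5795 0.0897 0.1472] target [0.5824 0.0906 0.098 ] shift mm [-0.6  3.  49.2] rot [ 0.   0.  -0.1] F [ 0.6 -0.7 -0.5] M [ 0.04 -0.06  0.  ] w 0.593
```

View pics/w3.png

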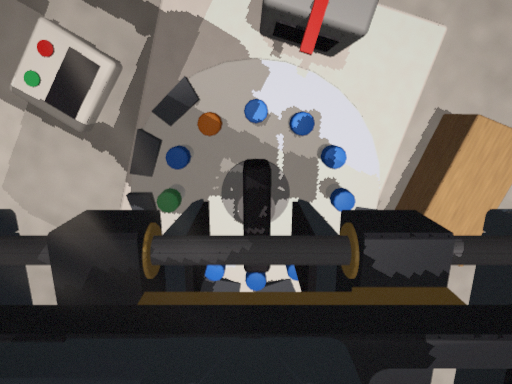

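View pics/d3.png

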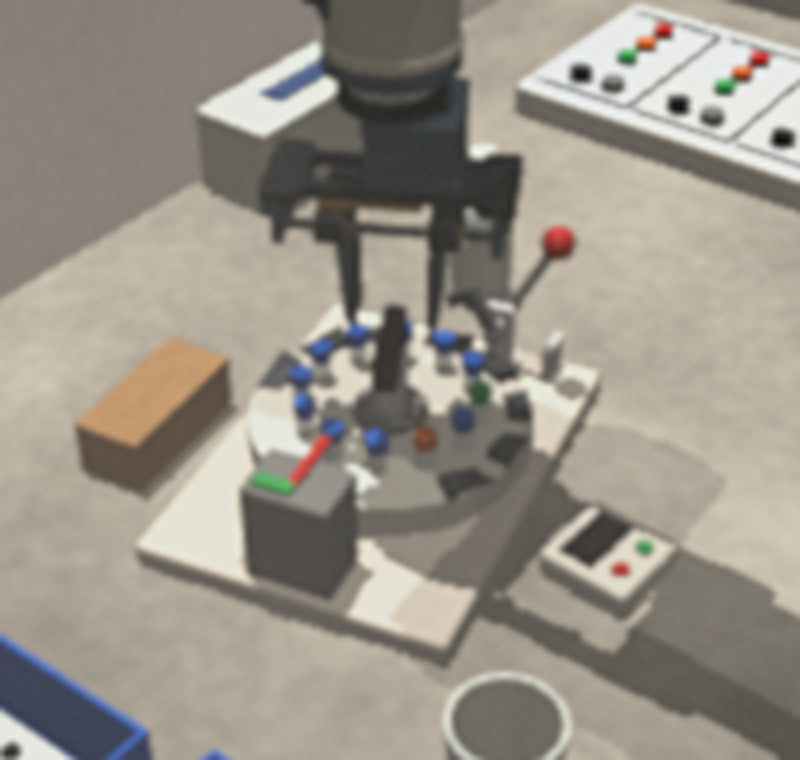

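Call:
arm_command:
  moves: [0.06,-0.0005,0.002,0.025,0,0,0,0.06,-0.0005,0.002,0.046,0,0,0,0.06,-0.0005,0.002,0.048,0,0,0,0,-0.0005,0.002,0.048,0,0,0,0,-0.0005,0.002,0.048,0,0,0,0,-0.0005,0.002,0.048,0,0,0,0,-0.0005,0.002,0.048,0,0,0,0,-0.0005,0.002,0.048,0,0,0]
  squeeze: 25

```text
time_s: 5.85
position: [0.5826, 0.0918, 0.0993]
ee_rot: [1.587, 2.709, 0.004]
force: [9.6, 9.2, -6.6]
gripper_width: 0.196
```

```bash
python3 - <<'E'
from h import *
p=np.load("p.npy"); plan(0,0,.098,p[2]); 
E
```

```text
t 5.85 pos [0.5826 0.0918 0.0993] target [0.5824 0.0906 0.098 ] shift mm [-0.9 -0.8  1.3] rot [  0.2  -0.2 106.1] F [ 9.6  9.2 -6.6] M [ 1.18 -1.32  0.02] w 0.196
```

Call:
arm_command:
  moves: [0,-0.0005,0.0012,0,0,0,4,0,-0.0005,0.0012,0,0,0,11,0,-0.0005,0.0012,0,0,0,19,0,-0.0005,0.0012,0,0,0,27,0,-0.0005,0.0012,0,0,0,35,0,-0.0005,0.0012,0,0,0,43,0,-0.0005,0.0012,0,0,0,51,0,-0.0005,0.0012,0,0,0,59,0,-0.0005,0.0012,0,0,0,67,0,-0.0005,0.0012,0,0,0,75,0,-0.0005,0.0012,0,0,0,83,0,-0.0005,0.0012,0,0,0,90,0,-0.0005,0.0012,0,0,0,96,0,-0.0005,0.0012,0,0,0,100,0,-0.0005,0.0012,0,0,0,102,0,-0.0005,0.0012,0,0,0,102]

```text
time_s: 7.85
position: [0.587, 0.0901, 0.0994]
ee_rot: [3.104, 0.47, 0.013]
force: [27.3, -10.5, -18.9]
gripper_width: 0.197
```

```bash
python3 - <<'E'
from h import *
p=np.load("p.npy"); plan(0,0,.098,p[2]); save("scene","s4",(150,120,350,270),4)
plan(0,0,.098,p[2])
E
```

```text
t 7.85 pos [0.587  0.0901 0.0994] target [0.5824 0.0906 0.098 ] shift mm [-4.3 -1.9  1.4] rot [ 0.2 -0.5  4. ] F [ 27.3 -10.5 -18.9] M [-1.55 -4.18 -0.01] w 0.197
t 7.9 pos [0.587  0.0901 0.0994] target [0.5824 0.0906 0.098 ] shift mm [-4.3 -1.9  1.4] rot [ 0.2 -0.5  4.1] F [ 26.5 -10.4 -19.1] M [-1.62 -4.2  -0.05] w 0.196
```

View pics/s4.png

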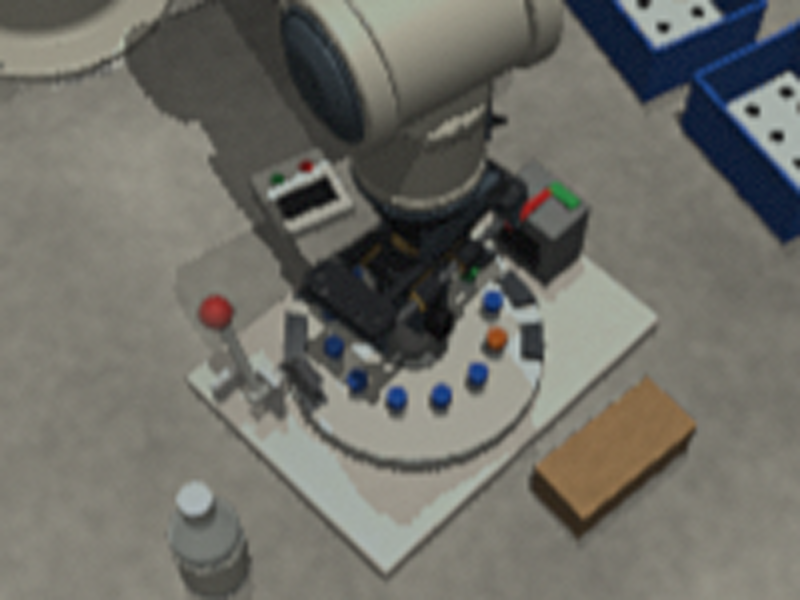

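Call:
arm_command:
  moves: [0.04,0,0,0,0,0,0,0.04,0,0,0,0,0,0,0.04,0,0,0,0,0,0,0.04,0,0,0,0,0,0]

```text
time_s: 8.4
position: [0.5819, 0.0913, 0.0989]
ee_rot: [3.106, 0.472, -0.001]
force: [0.6, -0.0, 0.4]
gripper_width: 0.44
```

```bash
python3 - <<'E'
from h import *
p=np.load("p.npy"); p[0]=.5841;p[1]=.0892; np.save("p.npy",p); plan(0,0,.098,p[2]); plan(0,0,.098,p[2]+.07)
E
```

```text
t 8.4 pos [0.5819 0.0913 0.0989] target [0.5841 0.0892 0.098 ] shift mm [1.5 2.6 0.8] rot [-0.   0.   4.1] F [ 0.6 -0.   0.4] M [ 0.04  0.03 -0.05] w 0.44
t 8.4 pos [0.5819 0.0913 0.0989] target [0.5841 0.0892 0.098 ] shift mm [1.5 2.6 0.8] rot [-0.   0.   0.1] F [ 0.6 -0.   0.4] M [ 0.04  0.03 -0.05] w 0.44
```

Call:
arm_command:
  moves: [0.04,0.0015,0.0026,0,0,0,0,0.04,0.0015,0.0026,0,0,0,0,0,0.0015,0.0026,0,0,0,0,0,0.0015,0.0026,0,0,0,0,0,0.0015,0.0026,0,0,0,0,0,0.0015,0.0026,0,0,0,0,0,0.0015,0.0026,0,0,0,1,0,0.0015,0.0026,0,0,0,2,0,0.0015,0.0026,0,0,0,3,0,0.0015,0.0026,0,0,0,4,0,0.0015,0.0026,0,0,0,5,0,0.0015,0.0026,0,0,0,6,0,0.0015,0.0026,0,0,0,6]

```text
time_s: 10.02
position: [0.5847, 0.0892, 0.0993]
ee_rot: [3.126, 0.31, 0.001]
force: [-0.2, 0.4, 6.2]
gripper_width: 0.205
```

```bash
python3 - <<'E'
from h import *
p=np.load("p.npy"); plan(0,0,.098,p[2]); save("wrist","w5"); save("scene","s5",(150,120,350,270),4)
E
```

```text
t 10.025 pos [0.5847 0.0892 0.0993] target [0.5841 0.0892 0.098 ] shift mm [-0.6 -0.1  1.3] rot [ 0.  -0.  -1.9] F [-0.2  0.4  6.2] M [0.04 0.1  1.04] w 0.205
```

View pics/w5.png

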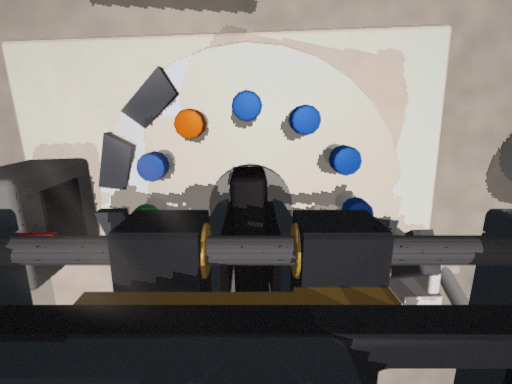

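Call:
arm_command:
  moves: [0.05,0,0,0,0,0,0,0.05,0,0,0,0,0,0,0.05,0,0,0,0,0,0,0.05,0,0,-0.05,0,0,0,0,0,0,-0.1,0,0,0,0,0,0,-0.11,0,0,0]

```text
time_s: 10.88
position: [0.5859, 0.0893, 0.2121]
ee_rot: [3.126, 0.308, 0.008]
force: [0.2, -0.8, -0.4]
gripper_width: 0.36
```

```bash
python3 - <<'E'
from h import *
p=np.load("p.npy"); plan(-.13,-.133,.2,p[2]); plan(-.13,-.133,.142,p[2]);  plan(-.05,-.133,.142,p[2]); save("side","d6",(150,100,350,290),4); save("scene","s6",(150,120,350,270),4);save("wrist","w6")
E
```

```text
t 10.875 pos [0.5859 0.0893 0.2121] target [ 0.4879 -0.0699  0.2   ] shift mm [-127.3  137.    11.5] rot [ 0.  -0.3 -1.9] F [ 0.2 -0.8 -0.4] M [ 0.02 -0.01  0.01] w 0.36
t 10.875 pos [0.5859 0.0893 0.2121] target [ 0.4879 -0.0699  0.142 ] shift mm [-127.6  137.    69.5] rot [ 0.  -0.3 -1.9] F [ 0.2 -0.8 -0.4] M [ 0.02 -0.01  0.01] w 0.36
t 10.875 pos [0.5859 0.0893 0.2121] target [ 0.5658 -0.0517  0.142 ] shift mm [-47.6 134.3  69.9] rot [ 0.  -0.3 -1.9] F [ 0.2 -0.8 -0.4] M [ 0.02 -0.01  0.01] w 0.36
```

View pics/d6.png

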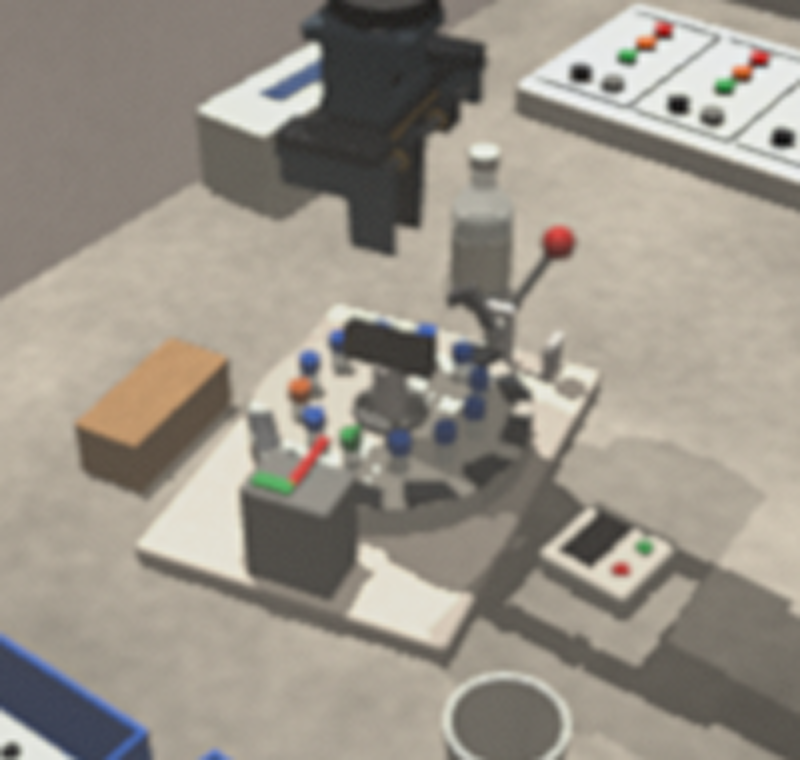

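View pics/w6.png

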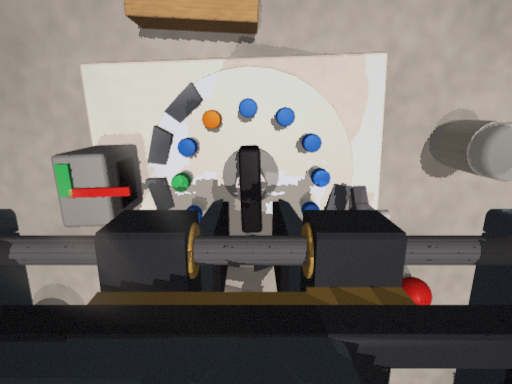

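```bash
cat >> h.py <<'E'
def theta(path,n,off,fx,guess):
    p=np.load("p.npy"); im=cv2.imread(path); hsv=cv2.cvtColor(im,cv2.COLOR_BGR2HSV); B=[]
    for nm,lo,hi in(("orange",7,17),("green",45,80),("blue",105,130)):
        m=cv2.inRange(hsv,(lo,120,60),(hi,255,255)); k,l,st,ce=cv2.connectedComponentsWithStats(m)
        for i in range(1,k):
            if 5*fx*fx<st[i,4]<40*fx*fx: B.append((nm,(ce[i]+.5)/fx-.5+off))
    def f(q):
        a=np.pi/2+q[0]+np.arange(12)*np.pi/6
        C=proj(n,base([p[0]+q[1],p[1]+q[2],p[2]],np.c_[.07*np.cos(a),.07*np.sin(a),np.full(12,.079)])); r=[q[1:]*100]
        for nm,c in B:
            d=C-c; k=0 if nm=="green" else 10 if nm=="orange" else np.argmin((d**2).sum(1))
            r.append(d[k] if np.hypot(*d[k])<7 else np.zeros(2))
        return np.concatenate(r)
    t=least_squares(f,[guess,0,0],loss='soft_l1'); print(path,"theta",t.x.round(4),"n",sum(np.abs(t.fun)>1e-9),"rms",t.fun.std().round(2))
E
python3 - <<'E'
from h import *
p=np.load("p.npy")
theta("pics/d1.png","side",[150,100],4,1.85)
theta("pics/d6.png","side",[150,100],4,0.0)
theta("pics/d6.png","side",[150,100],4,0.1)
theta("pics/s6.png","scene",[150,120],4,0.0)
E
```

```text
pics/d1.png theta [ 1.8539e+00 -3.0000e-04  8.0000e-04] n 18 rms 0.11
pics/d6.png theta [-0.0037 -0.0008  0.0012] n 10 rms 0.12
pics/d6.png theta [-0.0037 -0.0008  0.0012] n 10 rms 0.12
pics/s6.png theta [ 0.0034 -0.0017 -0.0004] n 26 rms 0.22
```

Call:
arm_command:
  moves: [0,-0.045,0.045,0,0,0,-1,0,-0.09,0.095,0,0,0,-2,0,-0.127,0.137,0.01,0,0,-2,0,-0.128,0.137,0.05,0,0,-2,0,-0.128,0.137,0.07,0,0,-2,0,-0.128,0.137,0.07,0,0,-2,0,-0.113,0.137,0.07,0,0,-2,0,-0.1,0.136,0.07,0,0,-2,0,-0.088,0.136,0.07,0,0,-2,0,-0.076,0.135,0.07,0,0,-2,0,-0.066,0.135,0.07,0,0,-2,0,-0.056,0.135,0.07,0,0,-2,0,-0.049,0.134,0.07,0,0,-2,0,-0.049,0.134,0.07,0,0,-2,0,-0.049,0.134,0.07,0,0,-2,0,-0.06,0.134,0.04,0,0,-2,0,-0.06,0.12,0.0,0,0,-2]

```text
time_s: 13.15
position: [0.5476, -0.0407, 0.209]
ee_rot: [-3.12, -0.361, 0.004]
force: [0.3, 1.0, 0.9]
gripper_width: 0.007
```

```bash
python3 - <<'E'
from h import *
p=np.load("p.npy"); plan(0,0,.15,p[2]);  save("side","d7",(150,100,350,290),4);plan(0,0,.15,p[2])
theta("pics/d7.png","side",[150,100],4,0.0)
E
```

```text
t 13.15 pos [ 0.5476 -0.0407  0.209 ] target [0.5841 0.0892 0.15  ] shift mm [  65.3 -118.1   58.9] rot [-0.   0.1  0. ] F [0.3 1.  0.9] M [ 0.03 -0.08 -0.04] w 0.007
t 13.2 pos [ 0.5498 -0.0393  0.2146] target [0.5841 0.0892 0.15  ] shift mm [  62.5 -117.3   64.7] rot [ 0.1 -0.3  0.1] F [2.7 1.7 6.8] M [ 0.1  -0.15  0.01] w -0.001
pics/d7.png theta [-0.0014 -0.0006  0.0011] n 22 rms 0.15
```

View pics/d7.png

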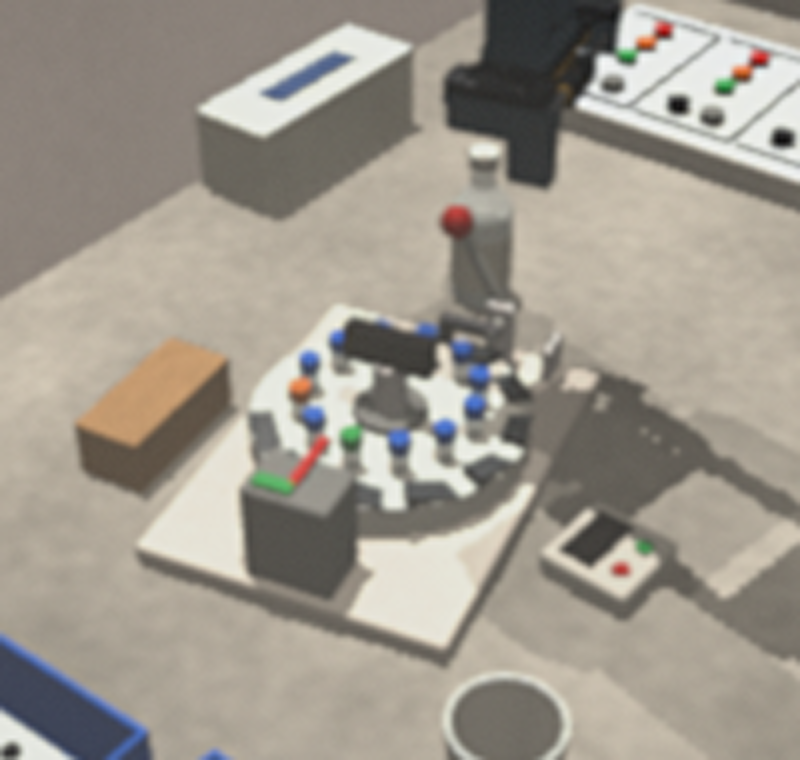

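Call:
arm_command:
  moves: [0.05,0.02,-0.05,0,0,0,0,0.05,0.045,-0.1,0.02,0,0,0,0.05,0.062,-0.117,0.05,0,0,0,0.05,0.062,-0.117,0.055,0,0,0,0.05,0.062,-0.117,0.055,0,0,0,0.05,0.062,-0.117,0.055,0,0,0,0.05,0.062,-0.117,0.055,0,0,0]

```text
time_s: 14.08
position: [0.5828, 0.0872, 0.1548]
ee_rot: [3.121, 0.362, 0.002]
force: [0.1, 0.3, 0.2]
gripper_width: 0.549
```

```bash
python3 - <<'E'
from h import *
p=np.load("p.npy"); plan(0,0,.098,p[2])
E
```

```text
t 14.075 pos [0.5828 0.0872 0.1548] target [0.5841 0.0892 0.098 ] shift mm [ 1.7 -1.7 56.8] rot [ 0.  -0.1  0. ] F [0.1 0.3 0.2] M [ 0.08  0.02 -0.04] w 0.549
```

Call:
arm_command:
  moves: [0.05,0.0017,-0.0017,0.03,0,0,0,0.05,0.0017,-0.0017,0.056,0,0,0,0.05,0.0017,-0.0017,0.056,0,0,0,0.05,0.0017,-0.0017,0.056,0,0,0,0,0.0017,-0.0017,0.056,0,0,0,0,0.0017,-0.0017,0.056,0,0,0,0,0.0017,-0.0017,0.056,0,0,0,0,0.0017,-0.0017,0.056,0,0,0,0,0.0017,-0.0017,0.056,0,0,0]
  squeeze: 25

```text
time_s: 15.2
position: [0.5848, 0.0893, 0.0991]
ee_rot: [3.119, 0.363, 0.004]
force: [-0.6, -6.6, 13.5]
gripper_width: 0.199
```

```bash
python3 - <<'E'
from h import *
p=np.load("p.npy"); plan(0,0,.098,p[2])
E
```

```text
t 15.2 pos [0.5848 0.0893 0.0991] target [0.5841 0.0892 0.098 ] shift mm [-0.7 -0.1  1.1] rot [ 0.1 -0.1  0.1] F [-0.6 -6.6 13.5] M [-0.96  0.21  0.02] w 0.199
```

Call:
arm_command:
  moves: [0,-0.0005,0,0,0,0,-3,0,-0.0005,0,0,0,0,-8,0,-0.0005,0,0,0,0,-13,0,-0.0005,0,0,0,0,-18,0,-0.0005,0,0,0,0,-23,0,-0.0005,0,0,0,0,-27,0,-0.0005,0,0,0,0,-30,0,-0.0005,0,0,0,0,-32,0,-0.0005,0,0,0,0,-34,0,-0.0005,0,0,0,0,-35,0,-0.0005,0,0,0,0,-35,0,-0.0005,0,0,0,0,-35]

```text
time_s: 16.7
position: [0.5846, 0.0895, 0.0991]
ee_rot: [2.866, 1.284, 0.004]
force: [0.3, -3.8, 12.5]
gripper_width: 0.194
```

```bash
python3 - <<'E'
from h import *
p=np.load("p.npy"); plan(0,0,.098,p[2]+np.pi/6);  save("side","d8",(150,100,350,290),4)
theta("pics/d8.png","side",[150,100],4,0.6)
E
```

```text
t 16.7 pos [0.5846 0.0895 0.0991] target [0.5841 0.0892 0.098 ] shift mm [-0.6 -0.1  1.1] rot [ 0.1 -0.1  5.1] F [ 0.3 -3.8 12.5] M [-0.3   0.01  0.07] w 0.194
pics/d8.png theta [ 0.6158 -0.0008  0.0015] n 12 rms 0.13
```

View pics/d8.png

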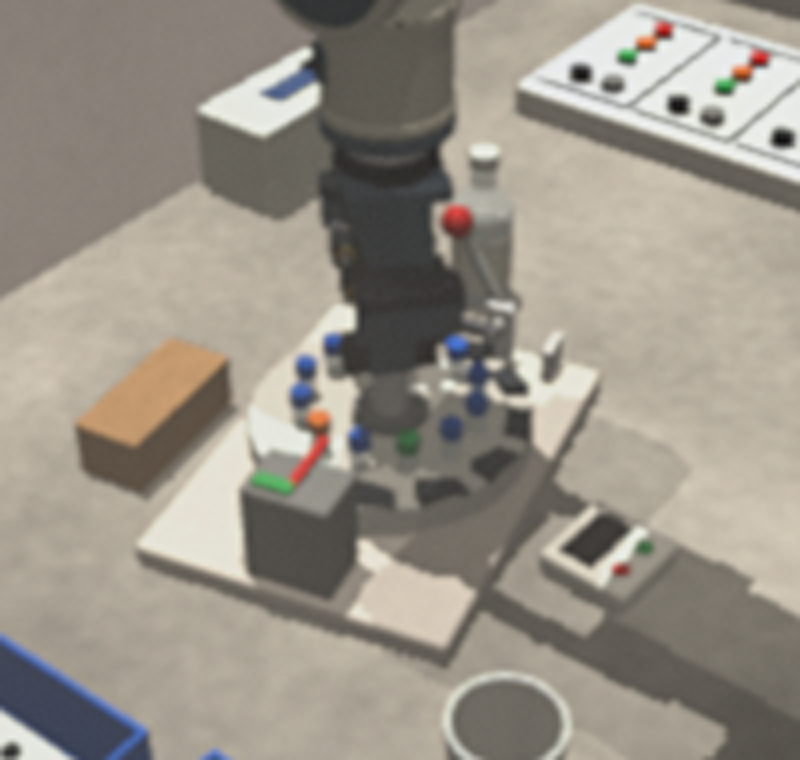

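Call:
arm_command:
  moves: [0,0,0,0,0,0,1,0,0,0,0,0,0,2,0,0,0,0,0,0,3,0,0,0,0,0,0,4,0,0,0,0,0,0,5,0,0,0,0,0,0,5.7,0,0,0,0,0,0,5.7]

```text
time_s: 17.62
position: [0.5847, 0.0895, 0.0992]
ee_rot: [2.925, 1.141, 0.004]
force: [0.7, -3.5, 12.5]
gripper_width: 0.201
```

```bash
python3 - <<'E'
from h import *
p=np.load("p.npy"); plan(0,0,.098,p[2]+np.pi/6);  save("side","d9",(150,100,350,290),4)
theta("pics/d9.png","side",[150,100],4,0.55)
E
```

```text
t 17.625 pos [0.5847 0.0895 0.0992] target [0.5841 0.0892 0.098 ] shift mm [-0.6 -0.2  1.2] rot [ 0.1 -0.1 -0.6] F [ 0.7 -3.5 12.5] M [-0.43 -0.2   0.85] w 0.201
pics/d9.png theta [ 0.5187 -0.0007  0.0012] n 12 rms 0.13
```

Call:
arm_command:
  moves: [0,0,0,0,0,0,0,0,0,0,0,0,0,0,0,0,0,0,0,0,0,0,0,0,0,0,0,0,0,0,0,0,0,0,0,0,0,0,0,0,0,0,0,0,0,0,0,0,0,0,0,0,0,0,0,0,0,0,0,0,0,0,0,0,0,0,0,0,0,0]

```text
time_s: 18.92
position: [0.5847, 0.0895, 0.0991]
ee_rot: [2.925, 1.141, 0.004]
force: [2.5, -3.7, 10.9]
gripper_width: 0.198
```

Call:
arm_command:
  moves: [0,0,0,0,0,0,-3,0,0,0,0,0,0,-8,0,0,0,0,0,0,-13,0,0,0,0,0,0,-18,0,0,0,0,0,0,-23,0,0,0,0,0,0,-27,0,0,0,0,0,0,-31,0,0,0,0,0,0,-33,0,0,0,0,0,0,-35,0,0,0,0,0,0,-35.7,0,0,0,0,0,0,-35.7,0,0,0,0,0,0,-35.7]

```text
time_s: 20.42
position: [0.5843, 0.0897, 0.0991]
ee_rot: [2.436, 1.982, 0.003]
force: [-0.4, -3.4, 14.5]
gripper_width: 0.199
```

```bash
python3 - <<'E'
from h import *
p=np.load("p.npy"); plan(0,0,.098,p[2]+np.pi/3);  save("side","d10",(150,100,350,290),4)
theta("pics/d10.png","side",[150,100],4,1.12)
E
```

```text
t 20.425 pos [0.5843 0.0897 0.0991] target [0.5841 0.0892 0.098 ] shift mm [-0.5 -0.1  1.1] rot [ 0.1 -0.   5.1] F [-0.4 -3.4 14.5] M [-0.05  0.31  0.02] w 0.199
pics/d10.png theta [ 1.1344e+00 -7.0000e-04  1.1000e-03] n 12 rms 0.1
```

View pics/d10.png

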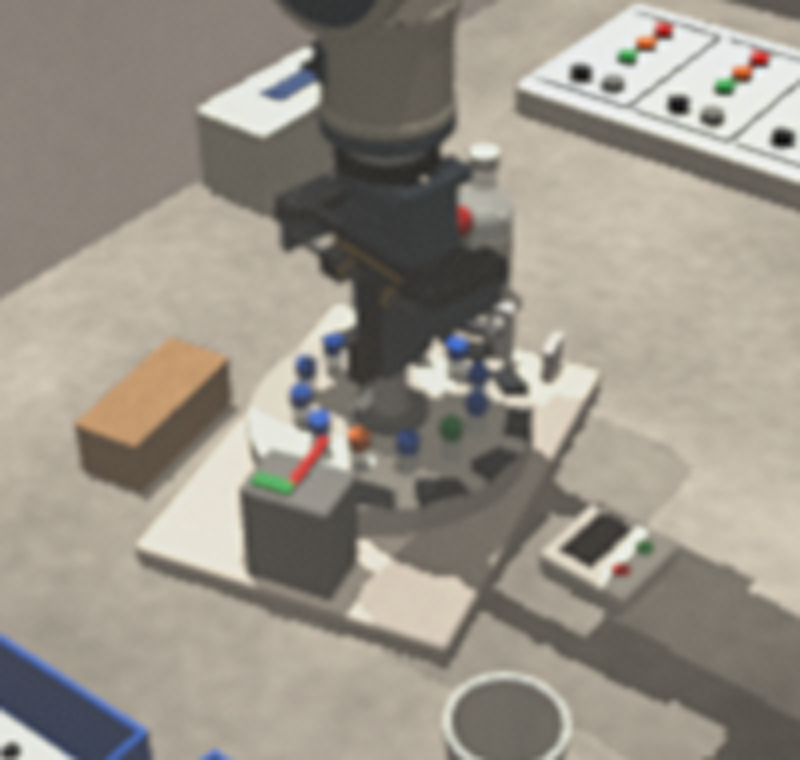

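Pawl is in (ball edge at (463,220)), carousel at 1.134. Easing back to seat, then pausing.

Call:
arm_command:
  moves: [0,0,0,0,0,0,1,0,0,0,0,0,0,2,0,0,0,0,0,0,3,0,0,0,0,0,0,4,0,0,0,0,0,0,5,0,0,0,0,0,0,5.7,0,0,0,0,0,0,5.7,0,0,0,0,0,0,5.7,0,0,0,0,0,0,5.7,0,0,0,0,0,0,5.7,0,0,0,0,0,0,5.7,0,0,0,0,0,0,5.7,0,0,0,0,0,0,5.7,0,0,0,0,0,0,5.7,0,0,0,0,0,0,5.7,0,0,0,0,0,0,5.7]

```text
time_s: 22.48
position: [0.5844, 0.0897, 0.0991]
ee_rot: [2.53, 1.859, 0.003]
force: [1.2, -1.9, 13.2]
gripper_width: 0.197
```

```bash
python3 - <<'E'
from h import *
p=np.load("p.npy"); plan(0,0,.098,p[2]+np.pi/3);  save("side","d11",(150,100,350,290),4)
theta("pics/d11.png","side",[150,100],4,1.06)
E
```

```text
t 22.475 pos [0.5844 0.0897 0.0991] target [0.5841 0.0892 0.098 ] shift mm [-0.5 -0.2  1.1] rot [ 0.1 -0.  -0.6] F [ 1.2 -1.9 13.2] M [-0.18  0.12  0.75] w 0.197
pics/d11.png theta [ 1.0404e+00 -1.0000e-03  1.3000e-03] n 12 rms 0.11
```

Call:
arm_command:
  moves: [0.025,0,0,0,0,0,0,0.045,0,0,0,0,0,0,0.05,0,0,0,0,0,0,0.05,0,0,0,0,0,0,0.05,0,0,-0.03,0,0,0,0.05,0,0,-0.08,0,0,0,0.05,0,0,-0.13,0,0,0,0.05,0,0,-0.18,0,0,0,0.05,0,0,-0.18,0,0,0,0.05,0,0,-0.18,0,0,0]

```text
time_s: 23.78
position: [0.5828, 0.0898, 0.2772]
ee_rot: [-2.532, -1.859, 0.001]
force: [-0.5, -0.1, -1.2]
gripper_width: 0.546
```

```bash
python3 - <<'E'
from h import *
p=np.load("p.npy"); plan(0,0,.28,p[2]+np.pi/3);  save("side","d12",(150,100,350,290),4); save("scene","s12",None,1.5)
theta("pics/d12.png","side",[150,100],4,1.06)
E
```

```text
t 23.775 pos [0.5828 0.0898 0.2772] target [0.5841 0.0892 0.28  ] shift mm [-0.2  1.4 -2.8] rot [-0.1  0.  -0.6] F [-0.5 -0.1 -1.2] M [-0.   -0.03  0.03] w 0.546
pics/d12.png theta [ 1.0503e+00 -6.0000e-04  7.0000e-04] n 16 rms 0.15
```

View pics/d12.png

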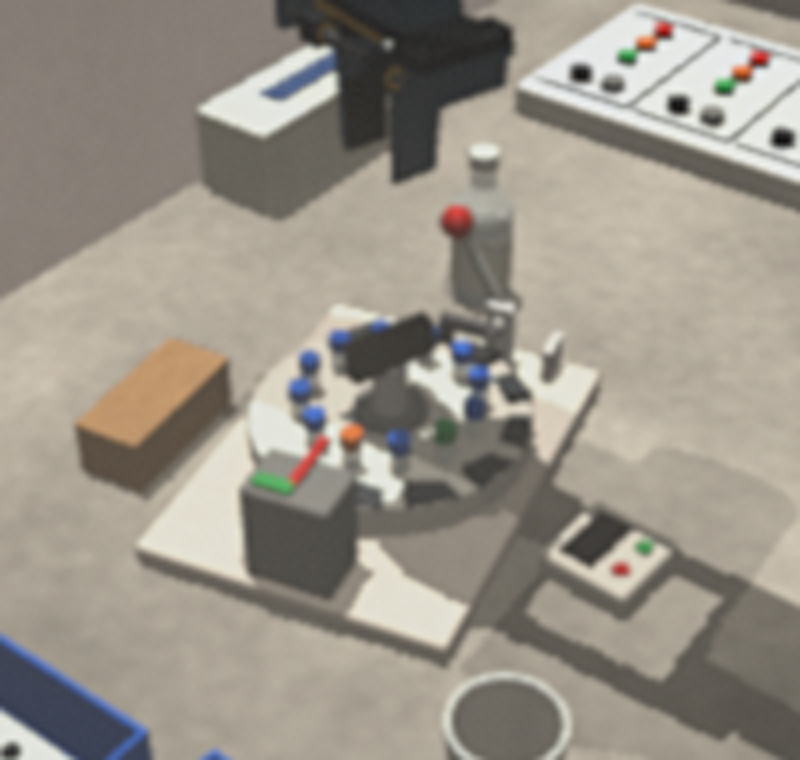

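View pics/s12.png

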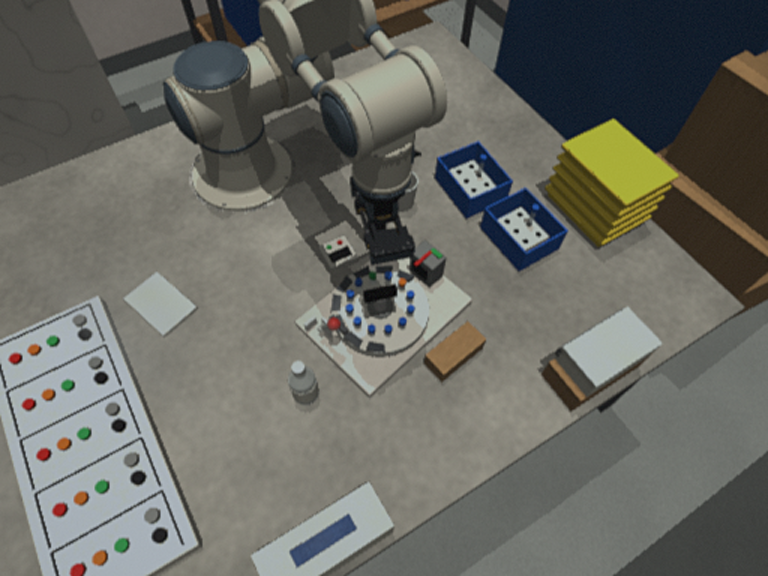

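```bash
python3 -c "
from rig import manip
print(manip.finish_job(), manip.sense()['time_s'])"
```

```text
the job is handed in; nothing more can be done
the job is handed in; nothing more can be done
```

The job is done and handed in at about 24 s of the 72 s allowed.

- **Lever freed and home:** I flipped the lever to the robot's side and turned the carousel back to the home stop. There the wrist felt about 1.0 N m, and the cameras gave an angle of 0.00 rad.
- **Pawl back in:** I flipped the lever back with the carousel still at home, and the picture shows it fully engaged.
- **Two clicks:** I overran each click to about 0.09 rad past, eased it back onto the pawl (0.85 and 0.75 N m felt) and held it there for a little over a second. Camera angles were 0.519 rad at the first click and 1.040 rad at the second.
- **After release:** With the gripper clear, the last check gave 1.050 rad against the nominal 1.047. The orange cap is at the reader, the lever is engaged, and the things still visible on the table look unmoved. The cup is mostly hidden behind the gripper in the last picture of the whole table.

**One flaw:** My first grip was about 3 mm off centre along the bar. By the end of the turn back the wrist force had risen to about 35 N, well under the 120 N limit. I re-gripped on centre before reaching the stop, and side forces stayed under 5 N from there until the second grip, which began with about 7 N.

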